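Fetch the ink vial from the blue tilt-out bin

ROBOT

A 7-joint arm with a two-finger parallel gripper is mounted at the origin on a cart in front of the work surface, level with it; the furniture and walls round the work are solid. World frame = base frame: x ahead of the robot, y to its left, z up, the work surface at z = 0. Lengths are in m, angles in rad, forces in N, time in s.
With the tool pointing down it reaches from about 0.425 to 0.95 m from the base axis. Payload 4.7 kg.
Tool frame: the origin (TCP) lies midway between the tips of the shut fingers; the grasp point (between the pads) lies 19 mm behind it; y points along the fingers, z is the direction in which the jaws open and shut, and the axes are right-handed (so a half turn about y gives the same grasp; the last joint's range is limited). The gripper opens to 87 mm and grips with 3 to 60 N. Pads are 19 mm wide; open, the fingers measure 117 mm over their backs; the gripper's body (75 mm by 190 mm) begins 51 mm behind the grasp point.
Start: joints at [1.166, 0.469, -0.049, 1.532, 0.024, 1.141, -0.082], TCP at [0.248, -0.628, 0.223] pointing down, gripper open.
Joint ranges: [-2.59, 2.59], [-0.33, 1.99], [-1.39, 1.29], [0.1, 2.45], [-1.04, 4.18], [0.21, 1.99], [-2.66, 2.66]. Speed limits (rad/s): [2.57, 2.57, 3.14, 3.14, 3.14, 3.14, 3.14].

INTERFACE

Orientations are given as a 3x3 rotation matrix whose columns are the frame's x, y, z axes.
In Python, from cell import bot gives the robot as it stands.
- The arm moves only by the tool drive_tool, never from a script. Its argument "moves" is a list of rows, each a list of 3 entries, a list of its own where there are three numbers: the shift along the tool's x, y, z in mm, then the turn about the tool's y in degrees, then the opening, from 0 (shut) to 1 (fully open). In form: [[[tx, ty, tz], twist, grip], ...]. A call has 1 to 20 rows; each row is the pose to reach, as a shift and turn from the pose commanded when the call began, along the tool's axes at that moment; what a row does not reach only later rows make up. A row lasts 1/12 s, in which the tool goes at most 41.7 mm and 7.16 degrees, less where a joint would pass 70% of its speed; a pose out of reach is approached as far as the arm can. A call with a gripper value outside its range is refused whole. The fingers move at their own pace and stop on an object; "squeeze" is the grip in N (left out, the last holds). Time passes only in rows, so rows that repeat a pose let the fingers close. It gives the time, the measured TCP pose, the force and the opening at its end, in the units of the state.
- bot.get_obs(): the state, without advancing time (a new reading comes with each control period).
- bot.get_image(name): name is "scene" or "top" or "wrist"; returns a dict with "img" (480x640x3 uint8, red, green, blue), "vfov" (degrees; the focal length in pixels is half the picture's height over the tangent of half this angle, whatever the lens; pixels are square), "cx", "cy" (the principal point, pixels), "xyz" and "rotation" of the camera in the world; the wrist camera has in their place "hand_eye" (4x4, takes a point from camera to tool coordinates, whose origin is the TCP and whose axes are the tool frame's). Camera axes: x right, y down, z forward; pixel columns grow to the right and rows downward; lengths in m; the calibration is good to about 2 mm. The wrist camera is an equidistant fisheye: a pixel r from the principal point sees the ray r / f radians off the axis. A picture is of the moment at which its call begins: read the wrist's pose just before it. There is no depth.
- bot.hand_in(): hands the job in, once; it reports no verdict.
The state is a dict: "clock": time; "joint_positions": joint angles; "dq": joint speeds; "effort": joint torques, N m; "ee_pos": TCP position; "eef_rot": TCP orientation; "force": force on the tool from outside, world axes, zero at the start; "wrist_torque": the same for the moment, N m; "gripper_width": finger opening in m.
Only numpy, scipy, OpenCV 4.12 (cv2) and the standard library are available. Lean on these libraries where they do the work, as an engineer would, in place of code of your own. Each camera call takes 0.05 s, during which the arm holds its last target. There are 200 camera calls.

TASK

Tilt the blue-fronted parts bin well forward by the tab on its top edge, take out the tall ink vial that stands inside and set it down gently, standing or lying, inside the shallow wooden tray. Leave the blue bin tilted open, leave the red bin shut, and do not disturb the short vial on the table.

Things in the scene. Friction and masses are not known exactly. Their poses are not given: they have to be found in the camera images.
- blue_unit: Grey housing of the blue bin, fixed on the table; origin: centre of its underside, x to its back, y across, z up. 112 mm wide, 110 deep (front's outer face at x = -55 mm), roof 112 mm above the table. The roof starts 40 mm behind the front's outer face; before that it is open to above. A like unit beside it has a red front. The hinge line lies at x = -55, z = 10 mm, along y.
- blue_tab (a point): Middle of the top edge of the blue bin's pull tab: an upright plate, 44 mm wide (y), 8 thick (x, 4 mm to either face), standing 30 mm above the roof, flush with the 8 mm thick front. Free space behind it: hook it from behind with closed fingers or pinch it. z up along the front, x to the back; axes tilt with the bin. The hinge is 4 mm before and 132 mm below it in these axes.
- blue_bin (a joint): Tilt of the blue bin, rad: 0 shut and upright, grows as its top comes forward (towards the unit's -x), stop at 0.75. A stiff hinge (about 0.2 N m, some 2 to 3 N at the tab): the bin stays where it is left. Well open is above 0.6.
- red_bin (a joint): The same for the red bin; stays shut (0).
- vial_center (a point): Middle, half-way up, of the tall vial: 27 mm across, 78 tall (pale cap, 20 mm across, above 66), 20 to 45 g, loose, z up its axis. It stands in the blue bin, mid-width, 35 mm behind the front's outer face, in a cradle (20 mm wall before it, 10 mm cheeks beside it, open behind) and leans as the bin tilts. Bin 94 mm wide inside. Grip it across y from above; past 0.6 rad it lifts straight out.
- tray_in (a point): Centre of the inside of the shallow wooden tray, fixed on the table: 130 mm (its x) by 100 mm (its y), 22 mm high, walls 4 mm; z up. The floor bears rubber ribs along x, 4 mm wide, 18 mm apart, whose tops lie 7 mm above the table at this point; a vial laid along x rests between them.
- short_center (a point): Middle, half-way up, of the short vial with a dark cap (25 mm across, 50 mm tall) that stands on the table; a bystander, leave it alone.
Mind the look-alikes: they are no part of the job. Leave any purple look-alike of the blue_unit alone.

How it is judged:
On the way, in this order (a step that is already met when the one before it is completed fails the run):
1. the blue bin is tilted forward more than 0.55 rad with the vial still in it (value of joint blue_bin above 0.55 rad and distance between vial_center and blue_tab below 0.13 m), for 0.2 s.
2. the vial is lifted out by the fingers (contact force between the fingers and tall_vial above 0.5 N and height (world z) of vial_center above 0.12 m), for 0.1 s.
At the end, for the whole second after the job is handed in: The tall vial lies or stands at rest in the tray (middle within 55 mm in x, 42 mm in y of the tray's centre, under 50 mm above the table); blue bin open over 0.45 rad, red one under 0.15 rad; short vial within 30 mm of its start (x of vial_center in the frame of tray_in between -0.055 and 0.055 m and y of vial_center in the frame of tray_in between -0.042 and 0.042 m and height (world z) of vial_center below 0.05 m and linear speed of tall_vial below 0.06 m/s and value of joint blue_bin above 0.45 rad and value of joint red_bin below 0.15 rad and distance of short_center from where it was at the start of the episode below 0.03 m); the robot touches nothing.
It fails at once if the red bin is tilted out by more than 0.25 rad (value of joint red_bin above 0.25 rad).
It fails at once if the short vial is moved by more than 50 mm (distance of short_center from where it was at the start of the episode above 0.05 m).
It fails at once if the tall vial is dropped (falls faster than 0.9 m/s out of the fingers) (linear speed of tall_vial above 0.9 m/s and contact force between the fingers and tall_vial below 0.05 N).
It also fails if it takes over 67 s, if anything falls off the work surface, if the arm or the gripper's body presses on something with over 40 N, if the wrist force passes 120 N, or if a joint passes its speed limit or range.

## Working session

There is one attempt and no reset: what is moved stays moved. The work goes in short steps, Python scripts to look and compute and a tool call to move; the robot and the scene stay as the last step left them, time stands still between calls to the robot, and variables do not carry over. Pictures are saved under pics/ and viewed, about 8 in all and at most 12, crops included, and the job is handed in when it is done.

Besides the shell and the picture viewer there is one more tool, called in YAML: its name, and indented under it one key for each argument. drive_tool: Moves the arm, as the interface text tells. Its arguments: {"type":"object","properties":{"moves":{"type":"array","items":{"type":"array"}},"squeeze":{"type":"number"}},"required":["moves"]}

```bash
mkdir -p pics; ls; cat > h.py <<'E'
import numpy as np, cv2
from cell import bot
def grab(n,fn):
    o=bot.get_obs(); im=bot.get_image(n); cv2.imwrite('pics/'+fn,im['img'][:,:,::-1]); 
    np.save('pics/'+fn+'.npy',dict(im=im,o=o),allow_pickle=True); return im,o
def load(fn):
    d=np.load('pics/'+fn+'.npy',allow_pickle=True).item(); return d['im'],d['o']
def ray(im,u,v,o=None):
    f=240/np.tan(np.radians(im['vfov'])/2); x,y=(u-im['cx']),(v-im['cy'])
    if 'hand_eye' in im:
        r=np.hypot(x,y); t=r/f; d=np.array([x/r*np.sin(t),y/r*np.sin(t),np.cos(t)])
        H=np.array(im['hand_eye']);R=np.array(o['eef_rot'])
        return np.array(o['ee_pos'])+R@H[:3,3], R@H[:3,:3]@d
    d=np.array([x/f,y/f,1]); return np.array(im['xyz']),np.array(im['rotation'])@(d/np.linalg.norm(d))
def onz(im,u,v,z,o=None):
    c,d=ray(im,u,v,o); return c+d*(z-c[2])/d[2]
def cross(a,b):
    (c1,d1),(c2,d2)=a,b; s=np.linalg.lstsq(np.stack([d1,-d2],1),c2-c1,rcond=None)[0]
    p,q=c1+s[0]*d1,c2+s[1]*d2; return (p+q)/2,np.linalg.norm(p-q)
E
python3 - <<'E'
from h import *
np.set_printoptions(precision=3,suppress=True)
for n in('scene','top'):
    im,o=grab(n,n+'0.png'); print(n,im['vfov'],im['cx'],im['cy'],im['xyz'],im['rotation'])
print(o)
E
```

```text
pics
scene 44.11567230880468 309.21386862129 232.2450382627996 [-0.153  0.559  1.161] [[-0.614 -0.614  0.496]
 [-0.789  0.483 -0.38 ]
 [-0.006 -0.625 -0.781]]
top 56.60032736018047 312.74404123411085 247.79006645960368 [0.44  0.049 1.072] [[ 0.016 -0.998  0.055]
 [-1.    -0.018 -0.024]
 [ 0.025 -0.054 -0.998]]
{'clock': 0.05, 'joint_positions': array([ 1.166,  0.469, -0.049,  1.534,  0.024,  1.141, -0.082]), 'dq': array([-0.   ,  0.   , -0.   , -0.003,  0.001,  0.   ,  0.   ]), 'effort': array([  0.001, -50.962,  -0.081, -23.709,  -0.062,   0.034,   0.   ]), 'ee_pos': array([ 0.248, -0.627,  0.222]), 'eef_rot': array([[-0.93 , -0.001,  0.367],
       [-0.367,  0.002, -0.93 ],
       [ 0.   , -1.   , -0.002]]), 'force': array([ 0.129, -0.619,  0.08 ]), 'wrist_torque': array([ 0.01 , -0.021, -0.034]), 'gripper_width': 0.08695477912571349}
```

View pics/scene0.png

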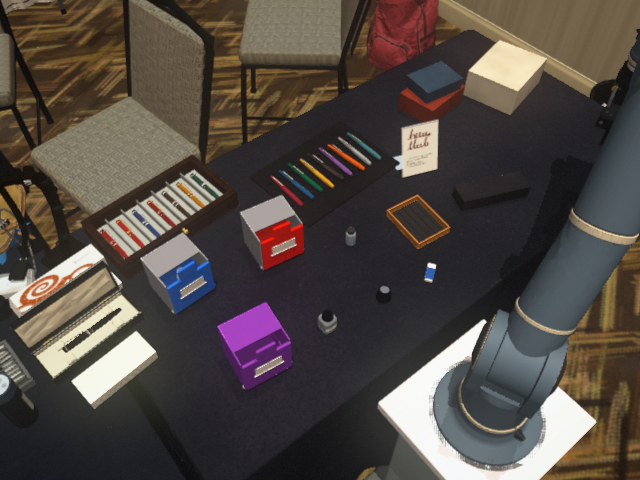

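View pics/top0.png

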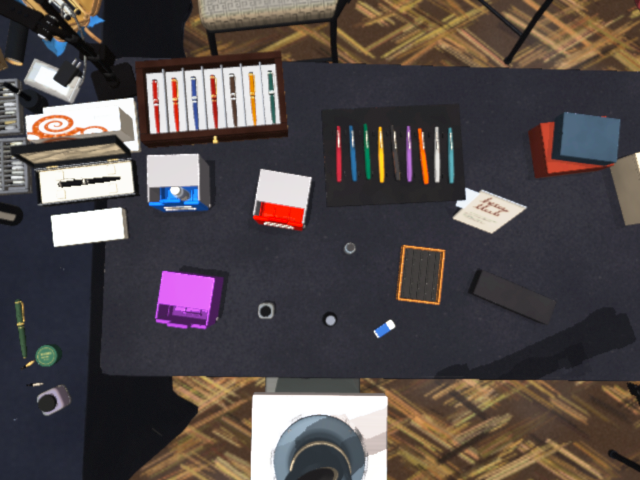

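The scene view shows the blue unit at (180,272), red at (273,232), purple at (255,345), the tray at (418,221), and small vials at (350,236), (384,294) and (327,321). In the top view, blue is at (178,183) with a pale cap at (177,191), red is at (281,200), purple at (188,300) and the tray at (421,275).

Candidates for the target, in top-view pixels: blue unit (178,183), red unit (281,200), purple look-alike (188,300). For the vial: the cap in the blue bin (177,191), against the bystanders at (350,248), (266,311) and (331,320). I choose the blue unit and the cap inside it, and check with a close crop.

```bash
python3 - <<'E'
from h import *
a=cv2.imread('pics/top0.png');b=cv2.imread('pics/scene0.png')
c=lambda i,x,y,w,h,s:cv2.resize(i[y:y+h,x:x+w],None,fx=s,fy=s,interpolation=cv2.INTER_NEAREST)
A=c(a,138,145,80,75,5);B=c(b,135,228,80,90,5)
B=B[:375*1+75]; H=max(A.shape[0],B.shape[0])
A=cv2.copyMakeBorder(A,0,H-A.shape[0],0,0,0);B=cv2.copyMakeBorder(B,0,H-B.shape[0],0,0,0)
cv2.imwrite('pics/crop0.png',np.hstack([A,B]))
E
```

```text
(no output)
```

View pics/crop0.png

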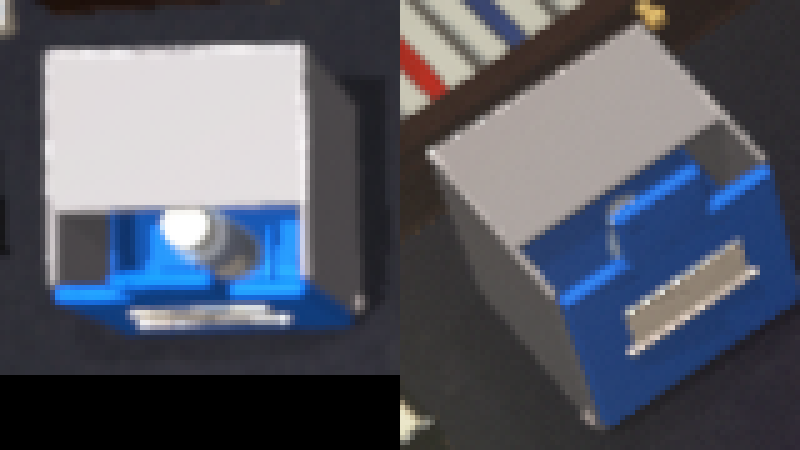

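The crop shows the blue front with its label plate, a raised tab and the pale cap behind it. That matches the target. In top-view crop pixels the roof corners are (45,45), (305,43), (50,210) and (303,207). In the scene-view crop the tab's top edge runs (620,218)–(697,172).

```bash
python3 - <<'E'
from h import *
np.set_printoptions(precision=4,suppress=True)
t,_=load('top0.png');s,_=load('scene0.png')
T=lambda x,y:(x/5+138-.5,y/5+145-.5); S=lambda x,y:((x-400)/5+135-.5,y/5+228-.5)
P={k:onz(t,*T(*v),.112) for k,v in dict(lb=(45,45),rb=(305,43),lf=(50,210),rf=(303,207),fl=(55,302),fr=(300,297)).items()}
Q={k:onz(s,*S(*v),.112) for k,v in dict(lb=(430,152),rb=(640,27),lf=(520,247),rf=(722,122),fl=(562,303),fr=(768,178)).items()}
for k in P: print(k,P[k],Q[k])
print('w',np.linalg.norm(P['lb']-P['rb']),np.linalg.norm(P['lb']-P['lf']),np.linalg.norm(Q['lb']-Q['rb']))
print('tab',onz(s,*S(620,220),.142),onz(s,*S(697,172),.142),'base corner',onz(s,*S(605,427),0),onz(t,*T(362,305),0))
print('cap',onz(t,*T(185,228),.085))
# tray
i=t['img'];h=cv2.cvtColor(i,cv2.COLOR_RGB2HSV);m=cv2.inRange(h,(5,120,90),(20,255,255));m[:,:380]=0;m[:,470:]=0;m[:235]=0;m[315:]=0
r=cv2.minAreaRect(cv2.findNonZero(m));print('tray',r,onz(t,*r[0],.022));b=[onz(t,*p,.022) for p in cv2.boxPoints(r)];print(np.array(b))
for p in((350,248),(266,311),(331,320)):print('short?',onz(t,*p,.05))
E
```

```text
lb [0.6907 0.3886 0.112 ] [0.6861 0.3846 0.112 ]
rb [0.6941 0.2769 0.112 ] [0.6902 0.2761 0.112 ]
lf [0.6187 0.3838 0.112 ] [0.6168 0.3781 0.112 ]
rf [0.6223 0.2756 0.112 ] [0.6208 0.2749 0.112 ]
fl [0.5789 0.3803 0.112 ] [0.5805 0.3781 0.112 ]
fr [0.5832 0.2757 0.112 ] [0.5821 0.275  0.112 ]
w 0.11179612706258274 0.07209989270681857 0.10854952663023426
tab [0.581  0.3435 0.142 ] [0.5824 0.3052 0.142 ] base corner [0.5876 0.3766 0.    ] [0.5966 0.2723 0.    ]
cap [0.617  0.3337 0.085 ]
tray ((420.3878173828125, 274.3808288574219), (44.67289352416992, 56.42704772949219), 6.115502834320068) [ 0.4392 -0.2324  0.022 ]
[[ 0.3779 -0.1728  0.022 ]
 [ 0.5106 -0.1863  0.022 ]
 [ 0.5012 -0.2926  0.022 ]
 [ 0.3683 -0.2783  0.022 ]]
short? [ 0.4972 -0.0617  0.05  ]
short? [0.3504 0.1281 0.05  ]
short? [ 0.3321 -0.0202  0.05  ]
```

drive_tool:
  moves:
    - [[-300,-30,-340],10,0]
    - [[-300,-30,-340],10,0]
    - [[-300,-30,-340],10,0]
    - [[-300,-30,-340],10,0]
    - [[-300,-30,-340],10,0]
    - [[-300,-30,-340],10,0]
    - [[-300,-30,-340],10,0]
    - [[-300,-30,-340],10,0]
    - [[-300,-30,-340],10,0]
    - [[-300,-30,-340],10,0]
    - [[-300,-30,-340],10,0]
    - [[-300,-30,-340],10,0]
    - [[-300,-30,-340],10,0]

```text
clock: 1.18
ee_pos: [0.4026, -0.1995, 0.2527]
eef_rot: [[-0.979, 0.0, 0.205], [-0.205, -0.0, -0.979], [-0.0, -1.0, 0.0]]
force: [-0.8, -0.7, -0.5]
gripper_width: 0.0084
```

```bash
cat >> h.py <<'E'
def go(target,xdir=None):
    "tool-axis shift (mm) and twist (deg) to a world TCP target; xdir = wanted heading of tool x (deg)"
    o=bot.get_obs();R=np.array(o['eef_rot']);d=R.T@(np.array(target)-o['ee_pos'])*1000
    a=np.degrees(np.arctan2(R[1,0],R[0,0])); tw=None if xdir is None else -((xdir-a+180)%360-180)
    print('clock %.2f'%o['clock'],'pos',np.round(o['ee_pos'],4),'head %.1f'%a,'shift',np.round(d,1),'twist',tw,'F',np.round(o['force'],1),'w %.4f'%o['gripper_width'],'q',np.round(o['joint_positions'],2))
E
python3 -c "
from h import *
go((.58,.31,.25),182)"
```

```text
clock 1.18 pos [ 0.4026 -0.1995  0.2527] head -168.2 shift [-278.1    2.5 -462.3] twist 9.836514805743946 F [-0.8 -0.7 -0.5] w 0.0084 q [ 0.63  0.08 -0.28  1.99  0.03  1.07 -1.02]
```

drive_tool:
  moves:
    - [[-278,2,-462],10,0]
    - [[-278,2,-462],10,0]
    - [[-278,2,-462],10,0]
    - [[-278,2,-462],10,0]
    - [[-278,2,-462],10,0]
    - [[-278,2,-462],10,0]
    - [[-278,2,-462],10,0]
    - [[-278,2,-462],10,0]
    - [[-278,2,-462],10,0]
    - [[-278,2,-462],10,0]
    - [[-278,2,-462],10,0]
    - [[-278,2,-462],10,0]
    - [[-278,2,-462],10,0]
    - [[-278,2,-462],10,0]
    - [[-278,2,-462],10,0]
    - [[-278,2,-462],10,0]

```text
clock: 2.52
ee_pos: [0.5827, 0.3046, 0.2493]
eef_rot: [[-1.0, -0.001, 0.025], [-0.025, -0.002, -1.0], [0.001, -1.0, 0.002]]
force: [0.7, -0.2, -0.2]
gripper_width: 0.0001
```

```bash
python3 - <<'E'
from h import *
im,o=grab('wrist','w1.png');go((.612,.327,.16),182);print(im['vfov'],im['hand_eye'])
E
```

```text
clock 2.57 pos [0.5829 0.3037 0.2496] head -178.7 shift [-29.7  89.6 -22.8] twist -0.6538518855097664 F [ 0.4 -0.1 -0. ] w 0.0005 q [-0.17  0.48 -0.55  1.52  0.26  1.22 -2.3 ]
65.70646984690485 [[ 1.27608673e-03  9.56222881e-01  2.92636591e-01 -8.03781998e-02]
 [-7.78582423e-04 -2.92635790e-01  9.56223660e-01 -1.61902000e-01]
 [ 9.99998883e-01 -1.44806603e-03  3.71069680e-04  5.76031124e-04]
 [ 0.00000000e+00  0.00000000e+00  0.00000000e+00  1.00000000e+00]]
```

View pics/w1.png

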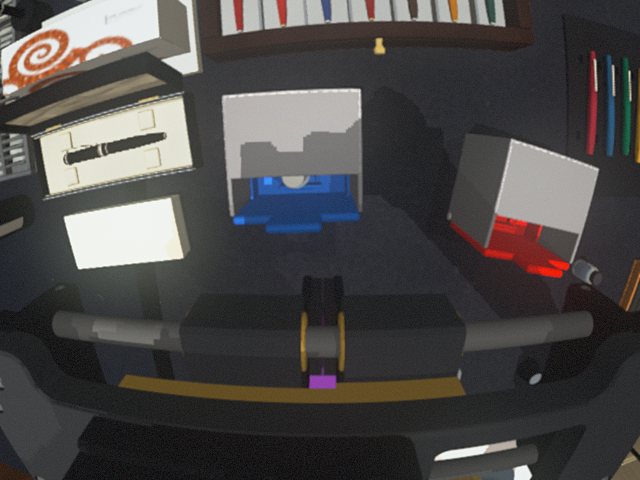

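The wrist view shows the blue bin with its tab's top edge at about (267–322, 230), the cap at (295,182), the fingers at (322,320), and the red bin at right, around (530,200).

```bash
python3 - <<'E'
from h import *
np.set_printoptions(precision=4,suppress=True)
im,o=load('w1.png')
for n,p,z in(('tabL',(267,229),.142),('tabR',(322,228),.142),('roofbL',(222,94),.112),('roofbR',(361,89),.112),('roofL',(231,177),.112),('roofR',(361,177),.112),('frontL',(231,219),.112),('frontR',(361,217),.112),('cap',(294,182),.09)):print(n,onz(im,*p,z,o))
t,_=load('top0.png');s,_=load('scene0.png')
E
```

```text
tabL [0.5843 0.3457 0.142 ]
tabR [0.586 0.304 0.142]
roofbL [0.6884 0.387  0.112 ]
roofbR [0.6927 0.2756 0.112 ]
roofL [0.6196 0.3798 0.112 ]
roofR [0.6213 0.273  0.112 ]
frontL [0.5837 0.381  0.112 ]
frontR [0.5877 0.2714 0.112 ]
cap [0.6124 0.3289 0.09  ]
```

drive_tool:
  moves:
    - [[-28,0,-21],-0.7,0]
    - [[-28,40,-21],-0.7,0]
    - [[-28,80,-21],-0.7,0]
    - [[-28,90,-21],-0.7,0]
    - [[-28,90,-21],-0.7,0]
    - [[-28,90,-21],-0.7,0]

```text
clock: 3.07
ee_pos: [0.6103, 0.327, 0.1616]
eef_rot: [[-0.999, 0.001, 0.037], [-0.037, -0.0, -0.999], [-0.001, -1.0, 0.0]]
force: [0.7, 0.3, 1.2]
gripper_width: 0.0005
```

```bash
python3 - <<'E'
from h import *
im,o=grab('wrist','w2.png');go((.61,.325,.122),182)
cv2.imwrite('pics/w2c.png',cv2.resize(im['img'][120:360,200:440,::-1],None,fx=2.4,fy=2.4))
E
```

```text
clock 3.12 pos [0.6109 0.3281 0.1631] head -177.9 shift [ 1.1 41.1  3.1] twist 0.14521607042149753 F [-0.4 -0.6  1.4] w 0.0003 q [-0.21  0.6  -0.52  1.53  0.32  1.1  -2.34]
```

View pics/w2c.png

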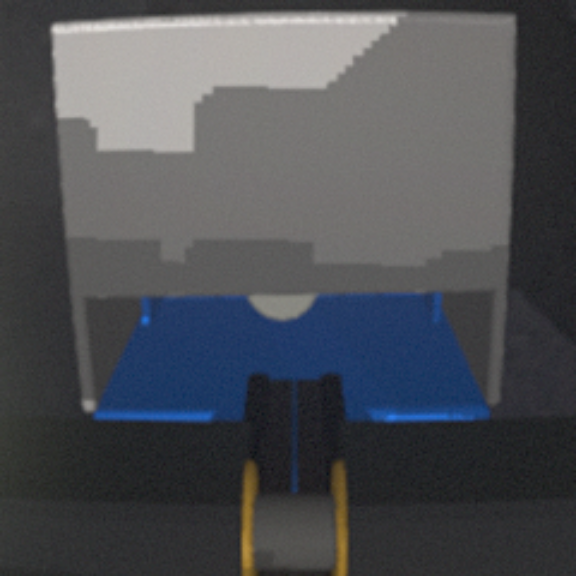

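The fingers stand centred behind the tab, with the tip 20 mm above it. Next I descend and pull along the arc.

drive_tool:
  moves:
    - [[0,20,2],0,0]
    - [[0,40,2],0,0]
    - [[0,40,2],0,0]
    - [[6,40,2],0,0]
    - [[12,40,2],0,0]
    - [[18,40,2],0,0]
    - [[26,40,2],0,0]
    - [[34,41,2],0,0]
    - [[42,42,2],0,0]
    - [[50,44,2],0,0]
    - [[57,46,2],0,0]
    - [[64,49,2],0,0]
    - [[70,52,2],0,0]
    - [[76,55,2],0,0]
    - [[81,58,2],0,0]
    - [[86,61,2],0,0]
    - [[86,61,2],0,0]
    - [[86,61,2],0,0]

```text
clock: 4.62
ee_pos: [0.5227, 0.3229, 0.0989]
eef_rot: [[-0.999, -0.002, 0.039], [-0.039, -0.001, -0.999], [0.002, -1.0, 0.001]]
force: [0.2, 0.7, -0.1]
gripper_width: 0.0007
```

```bash
python3 - <<'E'
from h import *
go((.61,.325,.122),182)
im,o=grab('wrist','w3.png');im2,_=grab('scene','s3.png')
a=cv2.resize(im['img'][60:320,170:430,::-1],(400,400));b=cv2.resize(im2['img'][220:330,130:240,::-1],(400,400))
cv2.imwrite('pics/w3c.png',np.hstack([a,b]))
E
```

```text
clock 4.62 pos [0.5227 0.3229 0.0989] head -177.7 shift [-87.3 -23.3   1.4] twist 0.2505492471735806 F [ 0.2  0.7 -0.1] w 0.0007 q [-0.24  0.56 -0.52  1.78  0.34  0.9  -2.45]
```

View pics/w3c.png

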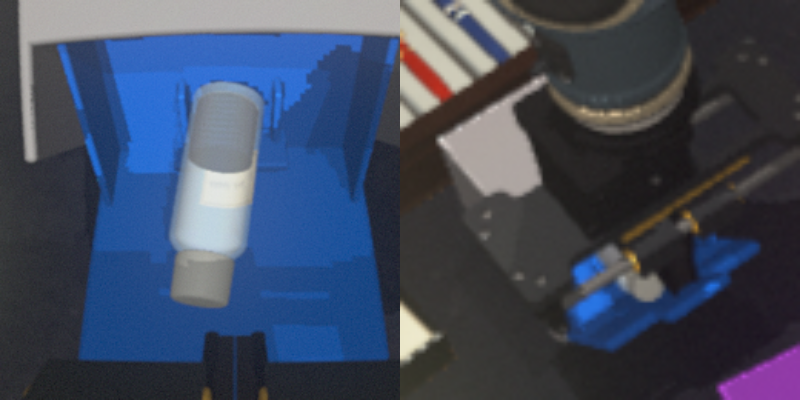

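The bin is well open and the vial is still in its cradle, with the cap at (200,280) and the base at (225,95) in the crop. I raise the tool and open part way, then measure the vial from the two wrist views.

drive_tool:
  moves:
    - [[-3,-30,0],0,0]
    - [[-10,-70,0],0,0.57]
    - [[-20,-100,0],0,0.57]
    - [[-20,-100,0],0,0.57]
    - [[-20,-100,0],0,0.57]
    - [[-20,-100,0],0,0.57]

```text
clock: 5.22
ee_pos: [0.5431, 0.3235, 0.1989]
eef_rot: [[-0.999, -0.001, 0.039], [-0.039, -0.001, -0.999], [0.001, -1.0, 0.001]]
force: [-0.2, -0.2, -0.5]
gripper_width: 0.0259
```

```bash
python3 - <<'E'
from h import *
go((.56,.325,.2),182)
im,o=grab('wrist','w4.png')
a=cv2.resize(im['img'][100:350,170:430,::-1],None,fx=3,fy=2.4*1.0) if 0 else cv2.resize(im['img'][120:320,190:430,::-1],None,fx=3,fy=3)
cv2.imwrite('pics/w4c.png',a)
E
```

```text
clock 5.22 pos [0.5431 0.3235 0.1989] head -177.8 shift [-16.9  -1.2  -0.9] twist 0.2199187603765722 F [-0.2 -0.2 -0.5] w 0.0259 q [-0.2   0.48 -0.56  1.64  0.28  1.1  -2.37]
```

View pics/w4c.png

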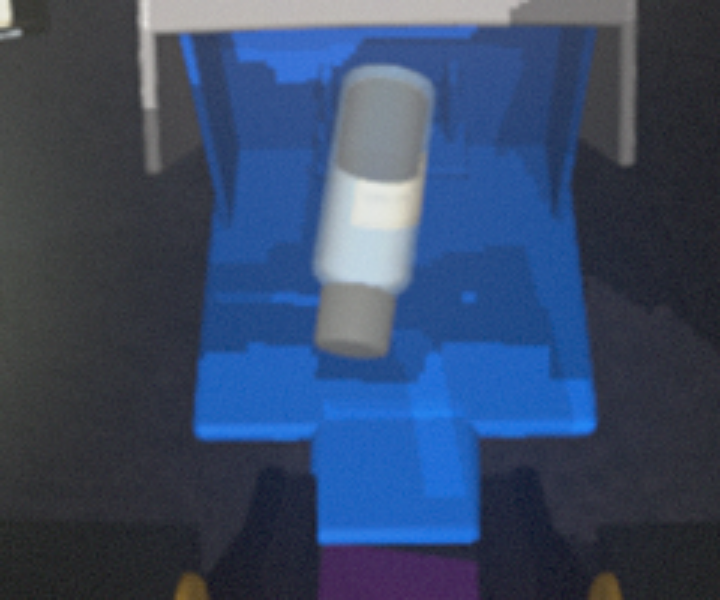

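The clearer view shows the tab's top edge at (400,542) in the crop, the cap end at (353,350), the shoulder at (365,280) and the base end at (385,72). The vial leans slightly to the left.

```bash
python3 - <<'E'
from h import *
np.set_printoptions(precision=4,suppress=True)
A,oa=load('w3.png');B,ob=load('w4.png')
a=lambda x,y:ray(A,170+x*.65-.5,60+y*.65-.5,oa); b=lambda x,y:ray(B,190+x/3-.5,120+y/3-.5,ob)
for n,p,q in(('capend',(200,298),(353,345)),('shoulder',(210,248),(365,282)),('labelbot',(223,170),(382,177)),('base',(228,88),(388,70))):
    P,g=cross(a(*p),b(*q));print(n,P,'gap',g)
for z in(.11,.115,.12): print('tab edge at z',z,[onz(B,190+x/3-.5,120+542/3-.5,z,ob) for x in(318,480)])
E
```

```text
capend [0.5377 0.3345 0.0811] gap 0.0002324677421968268
shoulder [0.5517 0.3321 0.0683] gap 0.0001541358698352197
labelbot [0.5731 0.329  0.0194] gap 0.0004945435717299503
base [0.6074 0.3281 0.0413] gap 0.0001570233820335414
tab edge at z 0.11 [array([0.4944, 0.3412, 0.11  ]), array([0.4959, 0.3004, 0.11  ])]
tab edge at z 0.115 [array([0.4969, 0.3409, 0.115 ]), array([0.4984, 0.3009, 0.115 ])]
tab edge at z 0.12 [array([0.4995, 0.3406, 0.12  ]), array([0.501 , 0.3014, 0.12  ])]
```

drive_tool:
  moves:
    - [[-27,0,-6],2,0.57]
    - [[-27,40,-6],2,0.57]
    - [[-27,80,-6],2,0.57]
    - [[-27,100,-6],2,0.57]
    - [[-27,100,-6],2,0.57]
    - [[-27,100,-6],2,0.57]

```text
clock: 5.77
ee_pos: [0.5689, 0.3303, 0.0974]
eef_rot: [[-1.0, -0.004, 0.005], [-0.005, -0.002, -1.0], [0.004, -1.0, 0.002]]
force: [-0.1, 0.6, -0.1]
gripper_width: 0.0496
```

```bash
python3 - <<'E'
from h import *
im,o=grab('wrist','w5.png');go((.57,.3305,.05),178)
cv2.imwrite('pics/w5c.png',cv2.resize(im['img'][100:350,190:440,::-1],None,fx=2.3,fy=2.3))
E
```

```text
clock 5.82 pos [0.5702 0.3314 0.0996] head -179.7 shift [ 0.2 49.6  0.9] twist 2.260880814040547 F [1.  0.2 1.4] w 0.0491 q [-0.24  0.62 -0.5   1.66  0.35  0.95 -2.44]
```

View pics/w5c.png

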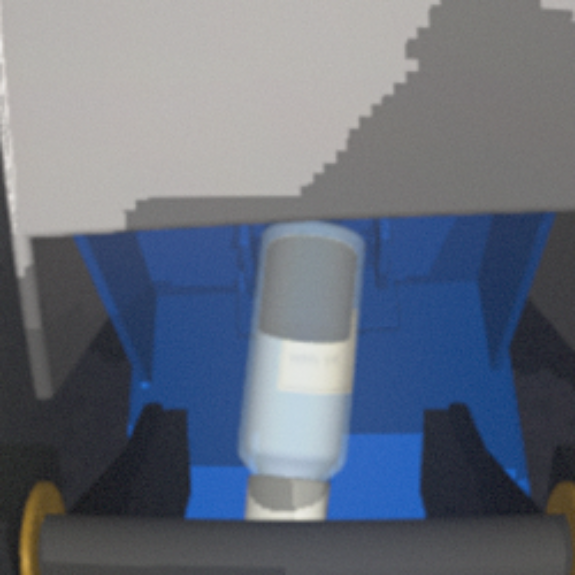

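The vial sits centred between the open fingers. The finger inner faces are at 188 and 422 in the crop, and the vial is at about 298. I descend and grip.

drive_tool:
  moves:
    - [[0,20,0],2,0.57]
    - [[0,35,0],2,0.57]
    - [[0,44,0],2,0.57]
    - [[0,49,0],2,0.57]
    - [[0,49,0],2,0.57]
    - [[0,49,0],2,0.57]
  squeeze: 12

```text
clock: 6.32
ee_pos: [0.571, 0.3315, 0.0517]
eef_rot: [[-1.0, 0.001, -0.031], [0.031, 0.001, -1.0], [-0.001, -1.0, -0.001]]
force: [0.9, 0.3, -0.1]
gripper_width: 0.0498
```

drive_tool:
  moves:
    - [[0,2,0],0,0.3]
    - [[0,2,0],0,0.2]
    - [[0,2,0],0,0.1]
    - [[0,2,0],0,0.1]
    - [[0,2,0],0,0.1]
    - [[0,2,0],0,0.1]
    - [[0,2,0],0,0.1]
    - [[0,2,0],0,0.1]

```text
clock: 6.98
ee_pos: [0.5705, 0.3311, 0.0488]
eef_rot: [[-1.0, 0.0, -0.031], [0.031, 0.0, -1.0], [-0.0, -1.0, -0.0]]
force: [-0.2, 0.5, 0.3]
gripper_width: 0.0265
```

The fingers hold at 26.5 mm, which matches the vial. I lift straight up.

drive_tool:
  moves:
    - [[0,2,0],0,0.1]
    - [[0,-5,0],0,0.1]
    - [[0,-15,0],0,0.1]
    - [[0,-27,0],0,0.1]
    - [[0,-42,0],0,0.1]
    - [[0,-60,0],0,0.1]
    - [[0,-80,0],0,0.1]
    - [[0,-100,0],0,0.1]
    - [[0,-120,0],0,0.1]
    - [[0,-140,0],0,0.1]
    - [[0,-150,0],0,0.1]
    - [[0,-150,0],0,0.1]
    - [[0,-150,0],0,0.1]
    - [[0,-150,0],0,0.1]
  squeeze: 18

```text
clock: 8.15
ee_pos: [0.5698, 0.3303, 0.1973]
eef_rot: [[-1.0, -0.002, -0.031], [0.031, -0.001, -1.0], [0.002, -1.0, 0.001]]
force: [0.5, 0.4, -1.0]
gripper_width: 0.0259
```

```bash
python3 - <<'E'
from h import *
im,o=grab('wrist','w6.png');s,_=grab('scene','s6.png');go((.44,-.22,.2),174)
a=cv2.resize(im['img'][160:400,190:430,::-1],(400,400));b=cv2.resize(s['img'][200:340,120:260,::-1],(400,400))
cv2.imwrite('pics/w6c.png',np.hstack([a,b]))
E
```

```text
clock 8.25 pos [0.5697 0.3303 0.1969] head 178.2 shift [112.7  -1.9 554. ] twist 4.2357179314649045 F [-0.   0.  -1.1] w 0.0257 q [-0.22  0.52 -0.53  1.58  0.28  1.12 -2.42]
```

View pics/w6c.png

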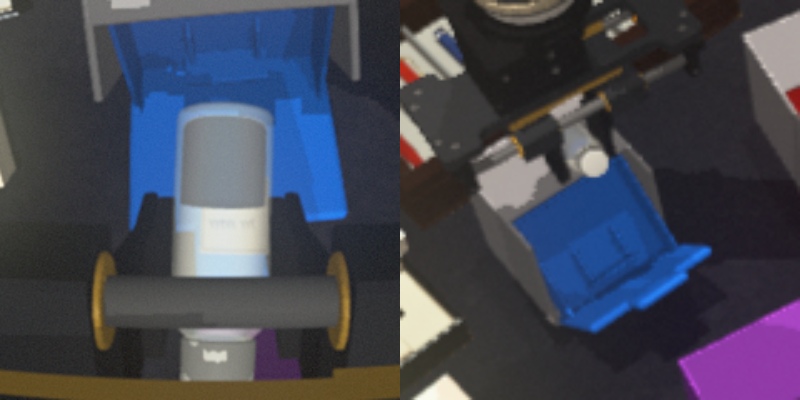

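The vial is held mid-body, cap towards the robot, clear of the open bin. I carry it over to the tray.

drive_tool:
  moves:
    - [[2,-10,12],0,0.1]
    - [[7,-25,40],0,0.1]
    - [[12,-30,72],0.5,0.1]
    - [[17,-30,104],1,0.1]
    - [[22,-30,136],1.5,0.1]
    - [[28,-30,168],2,0.1]
    - [[33,-30,200],2.5,0.1]
    - [[38,-30,232],3,0.1]
    - [[44,-30,264],3.5,0.1]
    - [[49,-30,296],4,0.1]
    - [[55,-30,328],4,0.1]
    - [[60,-30,360],4,0.1]
    - [[66,-30,392],4,0.1]
    - [[71,-30,424],4,0.1]
    - [[76,-30,456],4,0.1]
    - [[82,-30,488],4,0.1]
    - [[87,-30,520],4,0.1]
    - [[92,-30,548],4,0.1]
    - [[95,-30,567],4,0.1]
    - [[95,-30,567],4,0.1]

```text
clock: 9.92
ee_pos: [0.4554, -0.2384, 0.2285]
eef_rot: [[-0.994, -0.001, -0.109], [0.109, -0.002, -0.994], [0.001, -1.0, 0.002]]
force: [-0.3, -0.1, -0.4]
gripper_width: 0.0257
```

drive_tool:
  moves:
    - [[0,15,0],0,0.1]
    - [[0,45,0],0,0.1]
    - [[0,75,0],0,0.1]
    - [[0,100,0],0,0.1]
    - [[0,110,0],0,0.1]
    - [[0,110,0],0,0.1]
    - [[0,110,0],0,0.1]

```text
clock: 10.5
ee_pos: [0.4583, -0.2327, 0.1191]
eef_rot: [[-0.995, 0.0, -0.1], [0.1, 0.0, -0.995], [-0.0, -1.0, -0.0]]
force: [1.7, -0.0, 0.2]
gripper_width: 0.0263
```

```bash
python3 - <<'E'
from h import *
go((.457,-.234,.04),174.2)
im,o=grab('wrist','w7.png')
s,_=grab('scene','s7.png')
a=cv2.resize(im['img'][100:400,170:470,::-1],(400,400));b=cv2.resize(s['img'][150:290,350:490,::-1],(400,400))
cv2.imwrite('pics/w7c.png',np.hstack([a,b]))
E
```

```text
clock 10.50 pos [ 0.4583 -0.2327  0.1191] head 174.3 shift [ 1.2 79.1  1.4] twist 0.05127113373981729 F [ 1.7 -0.   0.2] w 0.0263 q [ 0.63  0.35 -0.3   2.    0.14  0.81 -1.42]
```

View pics/w7c.png

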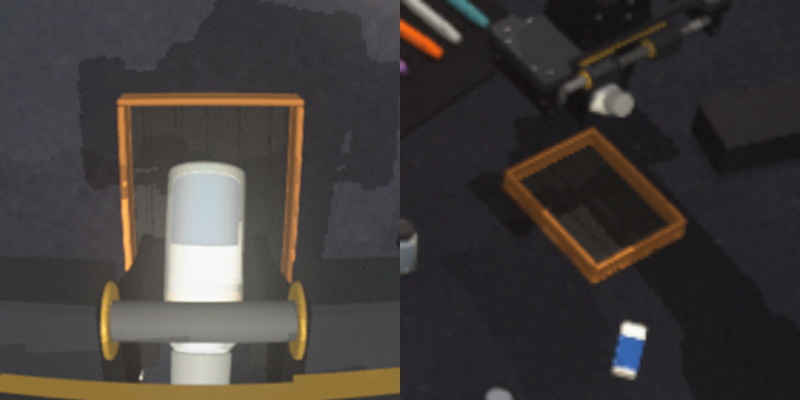

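The vial is centred over the tray and lined up with it. I lower slowly and watch the force.

drive_tool:
  moves:
    - [[0,20,1],0,0.1]
    - [[0,40,1],0,0.1]
    - [[0,57,1],0,0.1]
    - [[0,68,1],0,0.1]
    - [[0,73,1],0,0.1]
    - [[0,75,1],0,0.1]
    - [[0,75,1],0,0.1]
    - [[0,75,1],0,0.1]
  squeeze: 10

```text
clock: 11.27
ee_pos: [0.4587, -0.2341, 0.0445]
eef_rot: [[-0.995, 0.002, -0.1], [0.1, -0.001, -0.995], [-0.002, -1.0, 0.001]]
force: [0.0, 0.4, 0.2]
gripper_width: 0.0266
```

drive_tool:
  moves:
    - [[1,2,0],0,0.1]
    - [[2,4,0],0,0.1]
    - [[3,6,0],0,0.1]
    - [[4,8,0],0,0.1]
    - [[5,9,0],0,0.1]
    - [[5,9,0],0,0.1]
  squeeze: 6

```text
clock: 11.77
ee_pos: [0.4523, -0.2333, 0.0342]
eef_rot: [[-0.995, -0.001, -0.101], [0.101, 0.0, -0.995], [0.001, -1.0, -0.0]]
force: [0.1, 0.0, -0.4]
gripper_width: 0.0267
```

drive_tool:
  moves:
    - [[2,2,0],0,0.1]
    - [[4,5,0],0,0.1]
    - [[6,8,0],0,0.1]
    - [[8,11,0],0,0.1]
    - [[10,14,0],0,0.1]
    - [[12,16,0],0,0.1]
    - [[13,18,0],0,0.1]
    - [[13,19,0],0,0.1]
    - [[13,19,0],0,0.1]
  squeeze: 5

```text
clock: 12.52
ee_pos: [0.4397, -0.2319, 0.0153]
eef_rot: [[-0.995, -0.0, -0.1], [0.1, 0.0, -0.995], [0.001, -1.0, -0.0]]
force: [0.0, -0.1, 0.2]
gripper_width: 0.0266
```

```bash
python3 - <<'E'
from h import *
go((.439,-.232,.016),174.2)
im,o=grab('wrist','w8.png')
s,_=grab('scene','s8.png')
a=cv2.resize(im['img'][100:400,170:470,::-1],(400,400));b=cv2.resize(s['img'][150:290,350:490,::-1],(400,400))
cv2.imwrite('pics/w8c.png',np.hstack([a,b]))
E
```

```text
clock 12.52 pos [ 0.4397 -0.2319  0.0153] head 174.2 shift [ 0.7 -0.7  0.2] twist 0.03237212562282821 F [ 0.  -0.1  0.2] w 0.0266 q [ 0.6   0.49 -0.25  2.11  0.22  0.56 -1.48]
```

View pics/w8c.png

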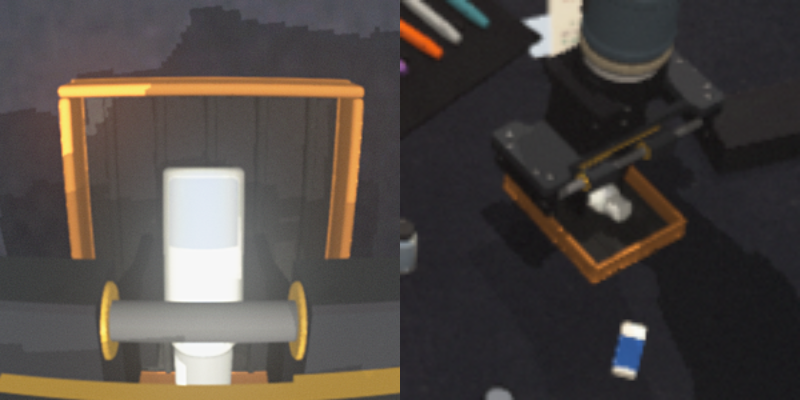

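The vial looks nearly flat inside the tray. I open a little, then rise.

drive_tool:
  moves:
    - [[0,0,0],0,0.33]
    - [[0,0,0],0,0.36]
    - [[0,0,0],0,0.4]
    - [[0,0,0],0,0.45]
    - [[0,0,0],0,0.45]
    - [[0,0,0],0,0.45]
    - [[0,-8,0],0,0.45]
    - [[0,-20,0],0,0.45]
    - [[0,-40,0],0,0.45]
    - [[0,-70,0],0,0.45]
    - [[0,-110,0],0,0.45]
    - [[0,-140,0],0,0.45]
    - [[0,-140,0],0,0.45]
    - [[0,-140,0],0,0.45]

```text
clock: 13.78
ee_pos: [0.4411, -0.2326, 0.158]
eef_rot: [[-0.995, 0.004, -0.101], [0.101, -0.003, -0.995], [-0.005, -1.0, 0.002]]
force: [0.5, 0.2, -1.2]
gripper_width: 0.0394
```

```bash
python3 - <<'E'
from h import *
im,o=grab('wrist','w9.png');t,_=grab('top','t9.png');s,_=grab('scene','s9.png')
a=cv2.resize(im['img'][130:330,210:410,::-1],(390,390));b=cv2.resize(s['img'][190:320,120:250,::-1],(390,390))
c=cv2.imread('pics/scene0.png')[210:320,240:440];d=s['img'][210:320,240:440,::-1]
cv2.imwrite('pics/w9c.png',np.vstack([np.hstack([a,b]),cv2.resize(np.hstack([c,d]),(780,210))]))
go((.44,-.23,.16),174)
E
```

```text
clock 13.93 pos [ 0.4389 -0.2317  0.1546] head 174.2 shift [-0.9 -5.4 -1.8] twist 0.23293504957024425 F [-0.5  0.9  0.3] w 0.0390 q [ 0.67  0.28 -0.32  2.01  0.11  0.87 -1.38]
```

View pics/w9c.png

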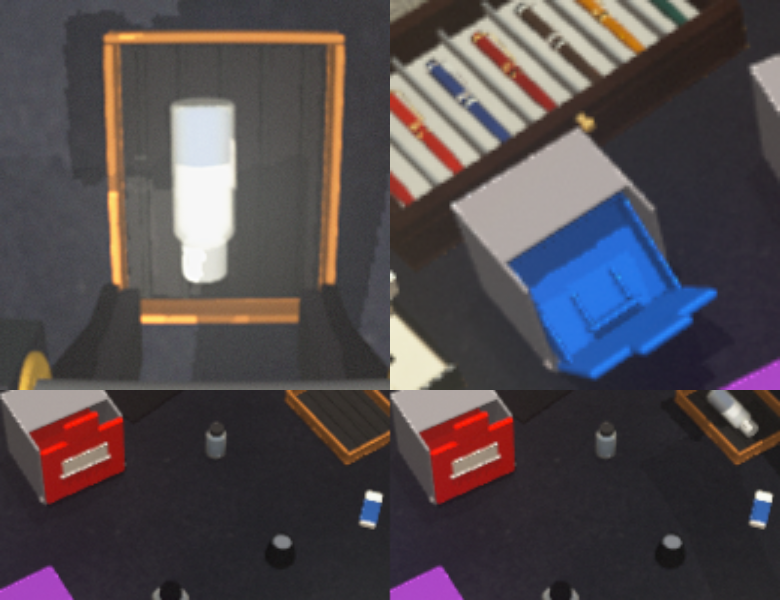

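```bash
python3 - <<'E'
from h import *
np.set_printoptions(precision=4,suppress=True)
im,o=grab('wrist','w10.png')
p=lambda x,y:(210+x*200/390-.5,130+y*200/390-.5)
c=(onz(im,*p(203,100),.02,o)+onz(im,*p(203,275),.02,o))/2; d=c-np.array([.439,-.232,.02]);a=-.1
print('vial in tray',d[0]*np.cos(a)+d[1]*np.sin(a),-d[0]*np.sin(a)+d[1]*np.cos(a))
g=lambda f:cv2.imread('pics/'+f).astype(int)[130:290,250:350]
print('motion diff',abs(g('w9.png')-im['img'][130:290,250:350,::-1]).mean())
print(bot.hand_in())
E
```

```text
vial in tray -0.0040005570513446985 0.0069262025506367205
motion diff 11.4953125
the job is handed in; nothing more can be done
None
```

I tilted the blue bin open by hooking its tab with closed fingers. Then I lifted the tall vial out and laid it on its side along the tray. I handed the job in at about 14 s on the robot's clock; no verdict is reported.

**Last checks:**
- **Vial:** about 4 mm (x) and 7 mm (y) from the tray's centre, within the 55 mm and 42 mm limits. This was measured by casting wrist-camera rays onto the vial's expected height.
- **Bins:** the blue bin stands well open, at roughly 0.7 rad judged from the finger position at the end of the pull. The red bin looks shut.
- **Bystanders:** in the before and after pictures, the vial at scene-view pixel (350,236) and the dark-capped piece at (384,294) look unmoved. I did not settle which of them is the short vial; the arm touched neither.
- **Robot:** the gripper is about 15 cm up, clear of the tray and everything else.

**One check disagreed:** the picture comparison meant to show the vial at rest came out non-zero (mean difference 11.5 grey levels). I think this is the arm still settling by a few millimetres, because the vial was already lying in the tray. I handed in without a second comparison, so rest is not confirmed.

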